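Reseat the feed disc of a coin counter

TASK

The feed disc of the coin counter was put back carelessly after cleaning and sits askew on its drive pin. Without gripping it or lifting it off, push one of its vanes round with a fingertip until the notch in its rim drops over the pin, then press gently on the hub until the disc clicks fully home, flat on the drive plate, and take the hand away. Leave the other things on the counter where they are.

Things in the scene. Friction and masses are not known exactly. Their poses are not given: they have to be found in the camera images.
- coin_counter: Grey desktop coin counter, fixed, about 200 (x) x 190 (y) mm, base 64 mm tall, sloped black key panel on its front (-x), black coin cup at its right (-y, 139 mm from the axis, 50 mm tall). Origin on the table under the drive axis, z up. On top a round open drum: inner radius 71 mm, outer 82 mm, rim 92 mm above the table, in which the drive plate and the disc lie.
- drive_axis (a point): Centre of the top of the fixed flat aluminium drive plate (radius 67 mm), 80 mm above the table. A post (radius 8 mm, 13 mm tall) stands here; three sprung balls in it hold the disc about 3 mm above the plate until it is pressed past them, which takes about 8 to 18 N; then it stays down.
- drive_pin (a point): Centre of the top of the upright brass pin (8 mm across, 10 mm tall) on the drive plate: 90 mm above the table, 60 mm from the drive axis, on the side of the key panel.
- feed_disc: Loose black disc in the drum, about 0.2 kg, radius 62 mm, plate 5 mm thick. Origin at the centre of its underside, z up, +x through the middle of its only rim notch. At the start its rim lies on the pin (which peeps out 2 mm beyond the rim), 10 mm too high there (tilted some 5 degrees), the far rim on the plate. Fully home its underside is 80 mm above the table and the notch is at the pin.
- disc_notch (a point): Middle of the disc's rim notch (14 mm wide, 12 mm deep), at the level of the underside, 60 mm from the disc's centre. When it comes over the pin that side drops and the pin stops the disc from turning further.
- disc_vane (a point): Top of one of three equal upright vanes by which the disc is pushed round, 45 mm from its centre, 26 mm above the underside; this one is opposite the notch (180 degrees from the disc's +x), the others at 60 and 300 degrees. Each is 6 mm thick, 22 mm tall, and runs radially from the hub to 54 mm. The disc turns either way with 1 to 2 N at a vane.
- hub_top (a point): Centre of the flat top of the disc's hub, where it is pressed: 25 mm across, the hub's foot 42 mm; 30 mm above the disc's underside, so 110 mm above the table when home and 113 to 116 mm before.
- button_tin: closed round button tin, 70 mm across and 46 mm tall, standing to the left of the machine; origin under its centre; a bystander, to be left alone
- keys: bunch of keys lying flat, 84 x 118 x 8 mm, far left; origin under its centre; a bystander, to be left alone
- staples_box: small card box, 40 x 62 x 28 mm, just right of the machine; origin under its centre; a bystander, to be left alone
- spool_blue: sewing thread spool standing upright, 30 mm across and 55 mm tall, just right of the machine; origin under its centre; a bystander, to be left alone
- stapler: desk stapler, 155 x 36 x 50 mm, far left; origin under its centre; a bystander, to be left alone
Not all that is in view belongs to the job. Leave any orange look-alike of the feed_disc alone.

How it is judged (in metres and radians):
At the end, for the whole second after the job is handed in: The disc lies at rest and flat on the drive plate (underside within 1.5 mm of the plate's height, tilt under 0.025 rad), its notch on the pin (middle of the notch within 6 mm of it, seen from above) (z of feed_disc in the frame of coin_counter between 0.0785 and 0.0815 m and angle between feed_disc's own z axis and vertical below 0.025 rad and horizontal distance between disc_notch and drive_pin below 0.006 m and linear speed of feed_disc below 0.01 m/s and angular speed of feed_disc below 0.1 rad/s); the robot touches nothing.
It fails at once if the disc is lifted more than 15 mm off the drive plate (z of feed_disc in the frame of coin_counter above 0.095 m).
It fails at once if the disc is tipped up by more than 0.25 rad (angle between feed_disc's own z axis and vertical above 0.25 rad).
It fails at once if the fingers bear on the disc with more than 50 N (gripped, or leaned on) (contact force between the fingers and feed_disc above 50 N).
It fails at once if a bystander is moved more than 15 mm (distance of any of button_tin, keys, staples_box, spool_blue, stapler from where it was at the start of the episode above 0.015 m).
It also fails if it takes over 61 s, if anything falls off the work surface, if the arm or the gripper's body presses on something with over 40 N, if the wrist force passes 120 N, or if a joint passes its speed limit or range.

ROBOT

A 6-joint arm with a two-finger parallel gripper is mounted at the origin on a cart in front of the work surface, level with it; the furniture and walls round the work are solid. World frame = base frame: x ahead of the robot, y to its left, z up, the work surface at z = 0. Lengths are in m, angles in degrees, forces in N, time in s.
With the tool pointing down it reaches from about 0.25 to 0.725 m from the base axis. Payload 9.7 kg.
Tool frame: the origin (TCP) lies at the very end of the fingers, on their centre line; the grasp point (between the pads) lies 19 mm behind it; z points along the fingers, y is the line along which they close (so a half turn about z gives the same grasp; the last joint's range is limited). The gripper opens to 85 mm and grips with 20 to 120 N. Pads are 22 mm wide; open, the fingers measure 114 mm over their backs; the gripper's body (76 mm by 85 mm) begins 54 mm behind the grasp point. The pads swing forward as they close: fully open they stand 13 mm farther back than shut.
Start: joints at [63.598, 4.979, 10.078, 95.1, 0, 90], TCP at [0.245, 0.493, 0.231] pointing down, gripper open.
Joint ranges: [-179.16, 179.16], [-48.56, 103.87], [-65.8, 70.77], [-126.05, 130.52], [-82.76, 87.17], [-180, 180]. Speed limits (degrees/s): [127.2, 127.2, 147.25, 180, 180, 180].

INTERFACE

Orientations are given as [roll, pitch, yaw] about the fixed x, y, z axes, in that order (R = Rz(yaw) Ry(pitch) Rx(roll)).
In Python, from workcell import bot gives the robot as it stands.
- The arm moves only by the tool arm_command, never from a script. Its argument "series" is a list of rows, each a list of 4 numbers: the shift along the tool's x, y, z in m, then the turn about the tool's z in rad. A call has exactly 5 rows; each row is the pose to reach, as a shift and turn from the pose commanded when the call began, along the tool's axes at that moment; what a row does not reach only later rows make up. A row lasts 1/10 s, in which the tool goes at most 50 mm and 8.59 degrees, less where a joint would pass 70% of its speed; a pose out of reach is approached as far as the arm can. A call with a gripper value outside its range is refused whole. "hand" is the finger opening in m, from 0 to 0.0854, set as the call begins (left out, the last holds). The fingers move at their own pace and stop on an object; "grip_force" is the grip in N (left out, the last holds). Time passes only in rows, so rows that repeat a pose let the fingers close, or fill a call up. It gives the time, the measured TCP pose, the force, the opening and the grip force at its end, in the units of the state.
- bot.get_obs(): the state, without advancing time (a new reading comes with each control period).
- bot.camera(name): name is "side" or "top" or "wrist"; returns a dict with "color" (384x512x3 uint8, blue, green, red), "camera_matrix" (3x3 intrinsics, pixels), "xyz" and "orientation" of the camera in the world; the wrist camera has in their place "T_tool_cam" (4x4, takes a point from camera to tool coordinates, whose origin is the TCP and whose axes are the flange's). Camera axes: x right, y up, looking along -z (the intrinsics and any distortion apply to the point x, -y, -z); pixel columns grow to the right and rows downward; lengths in m; the calibration is good to about 2 mm. A picture is of the moment at which its call begins: read the wrist's pose just before it. There is no depth.
- bot.job_done(): hands the job in; it is judged then, once.
Trained networks look in the newest picture that a camera, given by its name, has taken for a name from the list of things; names that differ only in an ending like _2 or _b are one class to them, and where a whole thing is asked for, a point or a joint stands for the part that bears it (a point fixed in the world has none). Each returns a list of dicts, best first, with "confidence" (0 to 1); they miss things now and then, are a little off and sometimes report something else, mostly with a low value. They report only what shows in the picture. A call takes as long as a camera call. They do not tell look-alikes from the thing itself.
- bot.find_in(camera, target): "location" ([column, row] in pixels, amid what is visible of it).
- bot.mark_of(camera, target): "location" ([column, row] in pixels: a listed point, or the origin of a listed thing).
The state is a dict: "time": time; "q": joint angles; "qd": joint speeds; "joint_efforts": joint torques, N m; "ee_pos": TCP position; "tcp_rot": TCP orientation; "wrist_force": force on the tool from outside, world axes, zero at the start; "torque": the same for the moment, N m; "opening": finger opening in m; "grasp_force": force on a finger pad.
Only numpy, scipy, OpenCV 4.12 (cv2) and the standard library are available. Lean on these libraries where they do the work, as an engineer would, in place of code of your own. Each camera call takes 0.05 s, during which the arm holds its last target. There are 200 camera calls.

## Working session

There is one attempt and no reset: what is moved stays moved. The work goes in short steps, Python scripts to look and compute and a tool call to move; the robot and the scene stay as the last step left them, time stands still between calls to the robot, and variables do not carry over. Pictures are saved under pics/ and viewed, at most 10 in all, crops included, and the job is handed in when it is done.

Besides the shell and the picture viewer there is one more tool, called after "Emit:" as name(argument=value, ...), one argument or row to a line, values as JSON. arm_command: Moves the arm, as the interface text tells. Its arguments: {"type":"object","properties":{"series":{"type":"array"},"hand":{"type":"number"},"grip_force":{"type":"number"}},"required":["series"]}

```bash
mkdir -p pics; cat > h.py <<'E'
import numpy as np, cv2
from scipy.spatial.transform import Rotation as R
from workcell import bot
def cam(name):
    o=bot.get_obs(); c=bot.camera(name); K=np.array(c["camera_matrix"])
    if name=="wrist":
        T=np.array(c["T_tool_cam"]); Rt=R.from_euler('xyz',o["tcp_rot"],degrees=True).as_matrix()
        Rc=Rt@T[:3,:3]; p=Rt@T[:3,3]+np.array(o["ee_pos"])
    else:
        p=np.array(c["xyz"]); q=c["orientation"]; Rc=R.from_euler('xyz',q,degrees=True).as_matrix() if len(q)==3 else None
    return c,K,Rc,p
def ray(K,Rc,p,uv,z):
    d=np.linalg.inv(K)@[uv[0],uv[1],1]; d=Rc@[d[0],-d[1],-d[2]]
    return p+d*(z-p[2])/d[2]
def pix(K,Rc,p,X):
    v=Rc.T@(np.array(X)-p); v=K@[v[0],-v[1],-v[2]]; return v[:2]/v[2]
E
python3 - <<'E'
from h import *
print({k:np.round(v,3).tolist() for k,v in bot.get_obs().items()})
Z=dict(drive_axis=.08,drive_pin=.09,hub_top=.1145,disc_vane=.106,disc_notch=.083,coin_counter=0,button_tin=0,staples_box=0,spool_blue=0)
for n in ("top","side"):
    c,K,Rc,p=cam(n); print(n,c["orientation"],[k for k in c],p); cv2.imwrite(f"pics/{n}0.png",c["color"])
    for t,z in Z.items():
        for r in bot.mark_of(n,t)[:4]: print(t,round(r["confidence"],2),np.round(r["location"],1),np.round(ray(K,Rc,p,r["location"],z),4))
E
```

```text
{'time': 0.0, 'q': [63.599, 5.013, 10.034, 95.099, 0.001, 90.001], 'qd': [-0.096, -0.064, -0.042, -0.07, -0.087, 0.025], 'joint_efforts': [-0.004, -52.039, 46.48, 0.017, -0.0, 0.0], 'ee_pos': [0.244, 0.492, 0.231], 'tcp_rot': [-179.922, -0.001, 153.598], 'wrist_force': [-0.809, -0.33, 0.137], 'torque': [0.052, -0.009, 0.014], 'grasp_force': 0.0, 'opening': 0.085}
top [ 10.44669996   1.33791341 -89.98274489] ['color', 'camera_matrix', 'xyz', 'orientation'] [ 0.269916   -0.16463713  1.11696706]
drive_axis 0.18 [395.3 177.9] [ 0.4938 -0.5359  0.08  ]
hub_top 0.93 [263.5 202.5] [ 0.4178 -0.1536  0.1145]
hub_top 0.81 [349.8 175.8] [ 0.493  -0.3969  0.1145]
hub_top 0.54 [141.2 177.2] [0.4918 0.1953 0.1145]
disc_vane 0.88 [260.7 221.8] [ 0.3646 -0.1456  0.106 ]
disc_vane 0.65 [355.3 185.1] [ 0.4679 -0.4131  0.106 ]
disc_vane 0.25 [350.2 176.3] [ 0.4934 -0.3999  0.106 ]
disc_notch 0.93 [337.  160.3] [ 0.5467 -0.3689  0.083 ]
disc_notch 0.6 [265.1 184.4] [ 0.4756 -0.158   0.083 ]
coin_counter 0.55 [340. 184.] [ 0.4924 -0.3917  0.    ]
staples_box 0.77 [393.7 180.9] [ 0.5015 -0.5589  0.    ]
s
[... 206 characters left out ...]
[-0.15499395 -1.1090329   0.67060624]
drive_axis 0.82 [315.9 218.5] [ 0.5014 -0.3899  0.08  ]
drive_pin 0.57 [292.  218.6] [ 0.4397 -0.3672  0.09  ]
hub_top 0.71 [249.5 206.6] [ 0.3609 -0.2878  0.1145]
hub_top 0.62 [318.6 208.2] [ 0.502  -0.3973  0.1145]
disc_vane 0.88 [309.9 212.5] [ 0.4793 -0.3903  0.106 ]
disc_vane 0.67 [228.4 211.3] [ 0.3106 -0.2642  0.106 ]
disc_notch 0.81 [324.3 207.7] [ 0.5536 -0.3638  0.083 ]
disc_notch 0.75 [261.3 211.2] [ 0.4026 -0.2806  0.083 ]
coin_counter 0.98 [316. 243.] [ 0.5071 -0.3896  0.    ]
button_tin 0.57 [219.8 202.7] [ 0.4029 -0.0428  0.    ]
staples_box 0.8 [364.2 276.1] [ 0.5109 -0.5623  0.    ]
spool_blue 0.54 [296.3 286.2] [ 0.353  -0.4982  0.    ]
```

View pics/top0.png

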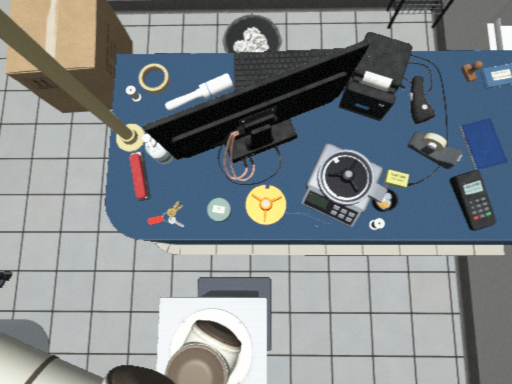

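View pics/side0.png

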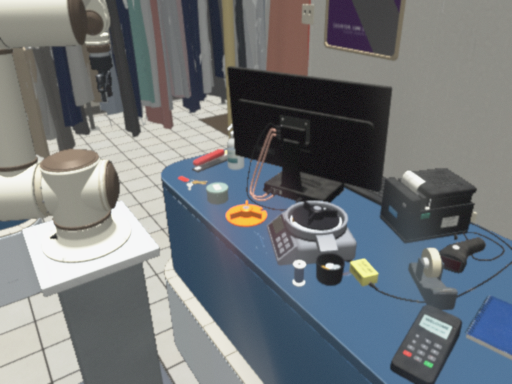

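```bash
cat >> h.py <<'E'
def shift(target,yaw=None):
    o=bot.get_obs(); Rt=R.from_euler('xyz',o["tcp_rot"],degrees=True).as_matrix()
    return np.round(Rt.T@(np.array(target)-o["ee_pos"]),4)
E
python3 - <<'E'
from h import *
c=bot.camera("wrist"); print(np.round(c["T_tool_cam"],4).tolist(), np.round(c["camera_matrix"],1).tolist())
o=bot.get_obs(); p0=np.array(o["ee_pos"])
print(shift([.45,-.36,.32]))
c,K,Rc,p=cam("top"); im=c["color"][140:235,290:420]
cv2.imwrite("pics/crop_top.png",cv2.resize(im,None,fx=6,fy=6,interpolation=cv2.INTER_CUBIC))
E
```

```text
[[0.0001, 0.9533, 0.302, 0.0778], [1.0, -0.0001, -0.0002, 0.0001], [-0.0002, 0.302, -0.9533, -0.1429], [0.0, 0.0, 0.0, 1.0]] [[273.7, 0.0, 254.6], [0.0, 273.7, 194.5], [0.0, 0.0, 1.0]]
[-0.5631 -0.6724 -0.0887]
```

View pics/crop_top.png

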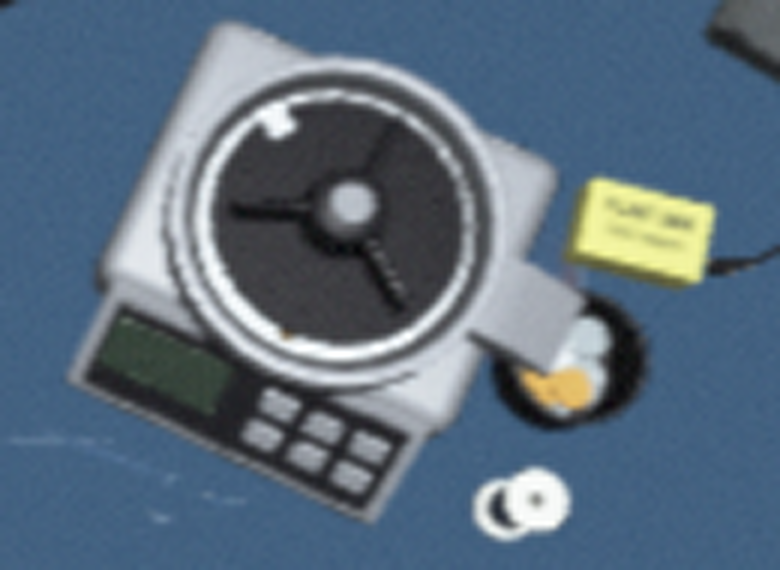

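Top view: the black disc in the drum at (348,175) is the one meant, since it lies in the machine. The orange disc flat on the table at (266,205) is the look-alike. In the crop the notch is at about (280,122) (world angle about 31°), the pin peeps out at (287,335) (about 155°), and the vanes stand at about 91°, 211° and 331°. I will push the 91° vane counter-clockwise by about 124°, so next I plan the approach.

```bash
cat >> h.py <<'E'
def rows(P0,y0,P1,y1,n):
    """tool-frame shift+turn per call for linear move in n calls (tool down)"""
    P0,P1=np.array(P0),np.array(P1)
    for i in range(n):
        a=P0+(P1-P0)*i/n; b=P0+(P1-P0)*(i+1)/n; y=np.radians(y0+(y1-y0)*i/n); d=b-a
        print(i,np.round([d[0]*np.cos(y)+d[1]*np.sin(y), d[0]*np.sin(y)-d[1]*np.cos(y), -d[2], -np.radians((y1-y0)/n)],4).tolist())
E
python3 - <<'E'
from h import *
rows([.2445,.4925,.231],153.6,[.517,-.355,.22],-121,7)
E
```

```text
0 [-0.0887, -0.0911, 0.0016, 0.6847]
1 [-0.1263, -0.0145, 0.0016, 0.6847]
2 [-0.107, 0.0687, 0.0016, 0.6847]
3 [-0.0395, 0.1209, 0.0016, 0.6847]
4 [0.0459, 0.1186, 0.0016, 0.6847]
5 [0.1105, 0.0629, 0.0016, 0.6847]
6 [0.1254, -0.0212, 0.0016, 0.6847]
```

Emit:
arm_command(
  series=[
    [-0.018, -0.018, 0, 0.137],
    [-0.036, -0.036, 0, 0.274],
    [-0.053, -0.055, 0, 0.411],
    [-0.071, -0.073, 0, 0.548],
    [-0.089, -0.091, 0, 0.685],
  ],
  hand=0,
  grip_force=20,
)

```text
time: 1.6
ee_pos: [0.284, 0.3706, 0.2314]
tcp_rot: [180.0, -0.0, 114.0]
wrist_force: [-0.0, 0.1, -0.2]
opening: 0.0121
grasp_force: 0.0
```

Emit:
arm_command(
  series=[
    [-0.025, -0.003, 0, 0.137],
    [-0.05, -0.006, 0, 0.274],
    [-0.076, -0.009, 0, 0.411],
    [-0.101, -0.012, 0, 0.548],
    [-0.126, -0.0145, 0, 0.685],
  ],
)

```text
time: 2.1
ee_pos: [0.3227, 0.2498, 0.2315]
tcp_rot: [180.0, -0.0, 74.8]
wrist_force: [0.3, -0.3, -0.7]
opening: 0.0001
grasp_force: 0.0
```

Emit:
arm_command(
  series=[
    [-0.021, 0.014, 0, 0.137],
    [-0.043, 0.028, 0, 0.274],
    [-0.064, 0.041, 0, 0.411],
    [-0.086, 0.055, 0, 0.548],
    [-0.107, 0.069, 0, 0.685],
  ],
)

```text
time: 2.6
ee_pos: [0.3619, 0.1286, 0.2314]
tcp_rot: [180.0, -0.0, 35.5]
wrist_force: [0.8, 1.3, -1.0]
opening: 0.0001
grasp_force: 0.0
```

Emit:
arm_command(
  series=[
    [-0.008, 0.024, 0, 0.137],
    [-0.016, 0.048, 0, 0.274],
    [-0.024, 0.073, 0, 0.411],
    [-0.032, 0.097, 0, 0.548],
    [-0.04, 0.121, 0, 0.685],
  ],
)

```text
time: 3.1
ee_pos: [0.3998, -0.0115, 0.2314]
tcp_rot: [-179.1, -0.0, -2.1]
wrist_force: [0.5, -0.1, 1.0]
opening: 0.0003
grasp_force: 0.0
```

Emit:
arm_command(
  series=[
    [0.009, 0.024, 0, 0.137],
    [0.018, 0.047, 0, 0.274],
    [0.028, 0.071, 0, 0.411],
    [0.037, 0.095, 0, 0.548],
    [0.046, 0.119, 0, 0.685],
  ],
)

```text
time: 3.6
ee_pos: [0.4107, -0.1899, 0.2297]
tcp_rot: [-174.7, 0.8, -28.1]
wrist_force: [0.4, 0.6, 0.5]
opening: -0.0003
grasp_force: 0.0
```

Emit:
arm_command(
  series=[
    [0.022, 0.013, 0, 0.137],
    [0.044, 0.025, 0, 0.274],
    [0.066, 0.038, 0, 0.411],
    [0.088, 0.05, 0, 0.548],
    [0.11, 0.063, 0, 0.685],
  ],
)

```text
time: 4.1
ee_pos: [0.4067, -0.352, 0.2229]
tcp_rot: [-169.3, 4.1, -46.5]
wrist_force: [0.0, 1.0, -0.0]
opening: 0.0
grasp_force: 0.0
```

Emit:
arm_command(
  series=[
    [0.025, -0.004, 0, 0.137],
    [0.05, -0.008, 0, 0.274],
    [0.075, -0.013, 0, 0.411],
    [0.1, -0.017, 0, 0.548],
    [0.125, -0.021, 0, 0.685],
  ],
)

```text
time: 4.6
ee_pos: [0.3828, -0.479, 0.2194]
tcp_rot: [-163.9, 9.8, -58.7]
wrist_force: [0.3, 0.1, 0.3]
opening: -0.0001
grasp_force: 0.0
```

```bash
python3 - <<'E'
from h import *
o=bot.get_obs(); print({k:np.round(o[k],3).tolist() for k in("time","q","ee_pos","tcp_rot","opening")})
Z=dict(drive_axis=.08,drive_pin=.09,hub_top=.1145,disc_vane=.108,disc_notch=.081)
c,K,Rc,p=cam("wrist"); im=c["color"].copy(); cv2.imwrite("pics/w1.png",im)
for t,z in Z.items():
    for r in bot.mark_of("wrist",t)[:3]: print(t,round(r["confidence"],2),np.round(r["location"],1),np.round(ray(K,Rc,p,r["location"],z),4))
E
```

```text
{'time': 4.6, 'q': [-58.775, 23.364, 28.866, 105.348, 16.11, 179.941], 'ee_pos': [0.383, -0.479, 0.219], 'tcp_rot': [-163.88, 9.829, -58.718], 'opening': -0.0}
drive_axis 0.6 [151.4 176. ] [ 0.5164 -0.3657  0.08  ]
drive_pin 0.55 [198.  213.3] [ 0.4426 -0.3635  0.09  ]
drive_pin 0.51 [169.7 168.2] [ 0.4948 -0.398   0.09  ]
hub_top 0.77 [153.5 179.7] [ 0.4976 -0.3918  0.1145]
hub_top 0.6 [178.8 281.3] [ 0.4201 -0.2683  0.1145]
disc_vane 0.95 [203.2 290.1] [ 0.3867 -0.2708  0.108 ]
disc_vane 0.67 [191.5 183.7] [ 0.4601 -0.4094  0.108 ]
disc_notch 0.79 [130.3 163. ] [ 0.5462 -0.3662  0.081 ]
```

View pics/w1.png

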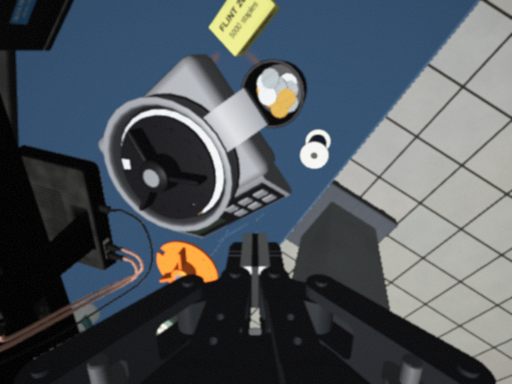

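The wrist joint reached its limit: yaw = q1 + 180 − q6. The wrist picture shows the disc in the drum at (152,178) and its notch at (127,163). The orange look-alike is at (188,262). I turn the tool back the other way.

Emit:
arm_command(
  series=[
    [0, 0, 0, -0.137],
    [0, 0, 0, -0.274],
    [0, 0, 0, -0.411],
    [0, 0, 0, -0.548],
    [0, 0, 0, -0.685],
  ],
)

```text
time: 5.4
ee_pos: [0.3837, -0.4769, 0.2204]
tcp_rot: [-161.4, -2.5, -20.7]
wrist_force: [0.6, 0.9, 0.9]
opening: -0.0001
grasp_force: 0.0
```

```bash
cat >> h.py <<'E'
def plan(wps):
    """wps: list of (P, turn rad within call); prints per-call tool-frame rows' end values"""
    o=bot.get_obs(); Rt=R.from_euler('xyz',o["tcp_rot"],degrees=True).as_matrix(); a=np.array(o["ee_pos"])
    for P,t in wps:
        print(np.round(Rt.T@(np.array(P)-a),4).tolist(),t); a=np.array(P); Rt=Rt@R.from_euler('z',t).as_matrix()
    print("end x",np.round(Rt[:,0],3),"z",np.round(Rt[:,2],3))
E
python3 - <<'E'
from h import *
o=bot.get_obs(); print({k:np.round(o[k],3).tolist() for k in("time","q","ee_pos","tcp_rot")})
plan([([.43,-.445,.21],-.7),([.48,-.41,.2],-.7)])
E
```

```text
{'time': 5.4, 'q': [-58.589, 23.096, 28.653, 105.286, 16.07, 140.371], 'ee_pos': [0.384, -0.477, 0.22], 'tcp_rot': [-161.445, -2.514, -20.748]}
[0.0315, -0.0401, 0.0259] -0.7
[0.0544, -0.0119, 0.027] -0.7
end x [0.477 0.818 0.321] z [ 0.152  0.283 -0.947]
```

Emit:
arm_command(
  series=[
    [0.006, -0.008, 0.005, -0.14],
    [0.012, -0.016, 0.01, -0.28],
    [0.019, -0.024, 0.016, -0.42],
    [0.025, -0.032, 0.021, -0.56],
    [0.0315, -0.04, 0.026, -0.7],
  ],
)

```text
time: 5.9
ee_pos: [0.4304, -0.445, 0.2098]
tcp_rot: [-167.2, -13.8, 18.2]
wrist_force: [0.3, -0.3, 0.8]
opening: 0.0002
grasp_force: 0.0
```

Emit:
arm_command(
  series=[
    [0.011, -0.002, 0.005, -0.14],
    [0.022, -0.005, 0.011, -0.28],
    [0.033, -0.007, 0.016, -0.42],
    [0.044, -0.01, 0.022, -0.56],
    [0.054, -0.012, 0.027, -0.7],
  ],
)

```text
time: 6.4
ee_pos: [0.4803, -0.4102, 0.1996]
tcp_rot: [-179.3, -18.7, 59.8]
wrist_force: [0.5, -0.1, -0.6]
opening: 0.0003
grasp_force: 0.0
```

```bash
python3 - <<'E'
from h import *
o=bot.get_obs(); print({k:np.round(o[k],3).tolist() for k in("time","q","ee_pos","tcp_rot","wrist_force")})
Z=dict(drive_axis=.08,drive_pin=.09,hub_top=.1145,disc_vane=.108,disc_notch=.081)
c,K,Rc,p=cam("wrist"); im=c["color"].copy(); cv2.imwrite("pics/w2.png",im); print(p,Rc[:,2])
for t,z in Z.items():
    for r in bot.mark_of("wrist",t)[:3]: print(t,round(r["confidence"],2),np.round(r["location"],1),np.round(ray(K,Rc,p,r["location"],z),4))
E
```

```text
{'time': 6.4, 'q': [-48.319, 22.068, 25.104, 99.694, 17.545, 70.758], 'ee_pos': [0.48, -0.41, 0.2], 'tcp_rot': [-179.347, -18.718, 59.786], 'wrist_force': [0.456, -0.059, -0.564]}
[ 0.49521601 -0.38692588  0.35982134] [ 5.40389911e-05 -2.26157987e-02  9.99744229e-01]
drive_pin 0.93 [203.6 210.4] [ 0.4437 -0.3692  0.09  ]
hub_top 0.89 [265.3 202.7] [ 0.4998 -0.3925  0.1145]
hub_top 0.68 [238.6 248.9] [ 0.4585 -0.4163  0.1145]
hub_top 0.59 [119.2  66.3] [ 0.4468 -0.2187  0.1145]
disc_vane 0.77 [87.  80.3] [ 0.4129 -0.2104  0.108 ]
disc_vane 0.64 [238.  250.2] [ 0.4565 -0.4179  0.108 ]
disc_notch 0.83 [297.6 153.8] [ 0.5539 -0.3666  0.081 ]
disc_notch 0.55 [170.1  56.7] [ 0.4908 -0.2137  0.081 ]
```

View pics/w2.png

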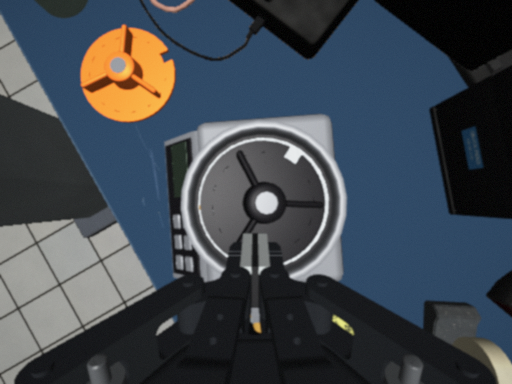

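The wrist view from above shows the hub at (265,203), the notch at (293,154), the pin at about (203,210), and vane tips at (240,155) and (323,204). This gives the axis at about (0.4975,−0.3915), the pin at 157°, the notch at 24° and the vane to push at 84°. Pin-to-axis comes out at 58 mm, against the 60 mm given.

```bash
python3 - <<'E'
from h import *
plan([([.5274,-.3606,.2],.22),([.5274,-.3606,.104],0)])
E
```

```text
[0.0652, 0.0155, 0.0212] 0.22
[-0.0298, 0.008, 0.0909] 0
end x [0.662 0.682 0.31 ] z [ 0.152  0.283 -0.947]
```

Emit:
arm_command(
  series=[
    [0.016, 0.004, 0.005, 0.06],
    [0.033, 0.008, 0.0106, 0.12],
    [0.049, 0.0115, 0.016, 0.18],
    [0.065, 0.0155, 0.0212, 0.22],
    [0.065, 0.0155, 0.0212, 0.22],
  ],
)

```text
time: 7.2
ee_pos: [0.5281, -0.3597, 0.1998]
tcp_rot: [-174.9, -18.1, 45.9]
wrist_force: [0.3, 0.2, -0.0]
opening: -0.0001
grasp_force: 0.0
```

Emit:
arm_command(
  series=[
    [-0.0075, 0.002, 0.023, 0],
    [-0.015, 0.004, 0.0455, 0],
    [-0.0224, 0.006, 0.068, 0],
    [-0.0298, 0.008, 0.091, 0],
    [-0.0298, 0.008, 0.091, 0],
  ],
)

```text
time: 7.7
ee_pos: [0.5256, -0.3603, 0.1]
tcp_rot: [-174.6, -18.1, 45.9]
wrist_force: [-0.8, -0.2, -0.1]
opening: 0.0003
grasp_force: 0.0
```

```bash
cat >> h.py <<'E'
A=np.array([.4975,-.3915])
def arc(a0,a1,n,r=.043,z=.104):
    """rows along an arc, per call 5 rows, turn = following yaw"""
    o=bot.get_obs(); Rt=R.from_euler('xyz',o["tcp_rot"],degrees=True).as_matrix(); p=np.array(o["ee_pos"])
    cur=np.degrees(np.arctan2(Rt[1,0],Rt[0,0])); 
    for k in range(n):
        out=[]
        for j in range(1,6):
            a=a0+(a1-a0)*(k*5+j)/(5*n); P=np.array([*(A+r*np.array([np.cos(np.radians(a)),np.sin(np.radians(a))])),z])
            t=-np.radians((a1-a0)*j/(5*n)); out.append([*np.round(Rt.T@(P-p),4).tolist(),round(t,3)])
        print(a,out); p=P; Rt=Rt@R.from_euler('z',t).as_matrix()
E
python3 - <<'E'
from h import *
o=bot.get_obs(); print({k:np.round(o[k],3).tolist() for k in("time","ee_pos","tcp_rot","wrist_force")})
arc(46,76,1)
E
```

```text
{'time': 7.7, 'ee_pos': [0.526, -0.36, 0.1], 'tcp_rot': [-174.631, -18.053, 45.857], 'wrist_force': [-0.797, -0.153, -0.104]}
76.0 [[0.002, -0.0033, -0.0033, np.float64(-0.105)], [0.0013, -0.0078, -0.0031, np.float64(-0.209)], [0.0002, -0.0121, -0.003, np.float64(-0.314)], [-0.0013, -0.0164, -0.0031, np.float64(-0.419)], [-0.0033, -0.0204, -0.0034, np.float64(-0.524)]]
```

Emit:
arm_command(
  series=[
    [0.002, -0.003, -0.003, -0.105],
    [0.0013, -0.008, -0.003, -0.21],
    [0.0002, -0.012, -0.003, -0.314],
    [-0.0013, -0.0164, -0.003, -0.419],
    [-0.0033, -0.0204, -0.0034, -0.524],
  ],
)

```text
time: 8.2
ee_pos: [0.5102, -0.351, 0.1094]
tcp_rot: [174.7, -18.0, 77.9]
wrist_force: [3.9, -2.3, 0.1]
opening: 0.0002
grasp_force: 2.0
```

```bash
python3 - <<'E'
from h import *
o=bot.get_obs(); print({k:np.round(o[k],3).tolist() for k in("time","q","ee_pos","tcp_rot","wrist_force")})
d=np.array(o["ee_pos"])[:2]-A; print(np.hypot(*d),np.degrees(np.arctan2(d[1],d[0])))
c,K,Rc,p=cam("wrist"); cv2.imwrite("pics/w3.png",c["color"])
arc(76,136,2,z=.103)
E
```

```text
{'time': 8.2, 'q': [-42.777, 17.786, 9.735, 86.674, 18.16, 59.369], 'ee_pos': [0.51, -0.351, 0.109], 'tcp_rot': [174.728, -18.013, 77.935], 'wrist_force': [3.859, -2.253, 0.126]}
0.04240242415434751 72.60778384119251
106.0 [[-0.0012, -0.007, 0.0058, np.float64(-0.105)], [-0.0017, -0.0115, 0.0052, np.float64(-0.209)], [-0.0027, -0.0158, 0.0045, np.float64(-0.314)], [-0.004, -0.02, 0.0037, np.float64(-0.419)], [-0.0058, -0.024, 0.0027, np.float64(-0.524)]]
136.0 [[-0.0, -0.0044, -0.0011, np.float64(-0.105)], [-0.0005, -0.0087, -0.0022, np.float64(-0.209)], [-0.0014, -0.0129, -0.0035, np.float64(-0.314)], [-0.0027, -0.017, -0.0048, np.float64(-0.419)], [-0.0045, -0.0209, -0.0062, np.float64(-0.524)]]
```

View pics/w3.png

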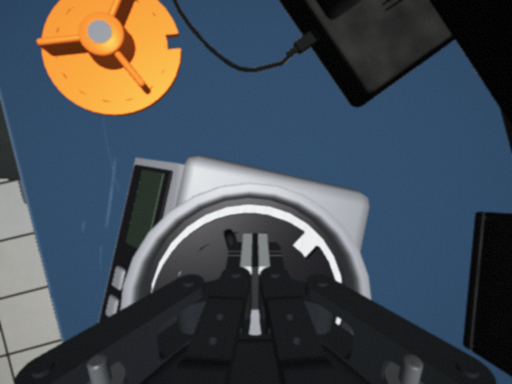

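The finger stands against the 84° vane: in the picture the vane is at (230,240), the finger at (255,240) and the notch at (307,242). I push on.

Emit:
arm_command(
  series=[
    [-0.001, -0.006, 0.006, -0.105],
    [-0.0017, -0.0105, 0.0052, -0.209],
    [-0.0027, -0.015, 0.0045, -0.314],
    [-0.004, -0.0195, 0.0037, -0.419],
    [-0.0058, -0.024, 0.0027, -0.524],
  ],
)

```text
time: 8.75
ee_pos: [0.4924, -0.3491, 0.1083]
tcp_rot: [165.5, -12.7, 108.9]
wrist_force: [28.6, 9.6, 22.2]
opening: -0.0002
grasp_force: 20.6
```

```bash
python3 - <<'E'
from h import *
o=bot.get_obs(); print({k:np.round(o[k],3).tolist() for k in("time","q","ee_pos","tcp_rot","wrist_force")})
d=np.array(o["ee_pos"])[:2]-A; a=np.degrees(np.arctan2(d[1],d[0])); print(np.hypot(*d),a)
arc(a,a+55,2,z=.102)
E
```

```text
{'time': 8.75, 'q': [-44.013, 15.346, 6.535, 85.711, 18.638, 27.961], 'ee_pos': [0.492, -0.349, 0.108], 'tcp_rot': [165.491, -12.652, 108.9], 'wrist_force': [28.572, 9.565, 22.152]}
0.04269233644124597 96.81452908067033
124.31452908067033 [[-0.0004, -0.0055, 0.0051, np.float64(-0.096)], [-0.0002, -0.0095, 0.0041, np.float64(-0.192)], [-0.0003, -0.0135, 0.0031, np.float64(-0.288)], [-0.0008, -0.0174, 0.002, np.float64(-0.384)], [-0.0017, -0.0212, 0.0008, np.float64(-0.48)]]
151.81452908067033 [[0.0006, -0.0039, -0.0013, np.float64(-0.096)], [0.0008, -0.0078, -0.0026, np.float64(-0.192)], [0.0006, -0.0117, -0.0039, np.float64(-0.288)], [0.0001, -0.0156, -0.0052, np.float64(-0.384)], [-0.0009, -0.0193, -0.0066, np.float64(-0.48)]]
```

Force is too high: the fingertip is bearing down on the vane. I lift off and look.

```bash
python3 - <<'E'
from h import *
p=np.array(bot.get_obs()["ee_pos"]); plan([(p+[.004,0,.012],0),(p+[.012,0,.09],0)])
E
```

```text
[0.0014, 0.0067, -0.0107] 0
[0.0146, 0.0265, -0.0723] 0
end x [-0.316  0.923  0.219] z [ 0.168  0.282 -0.945]
```

Emit:
arm_command(
  series=[
    [0.001, 0.003, -0.005, 0],
    [0.0014, 0.0067, -0.0107, 0],
    [0.006, 0.015, -0.035, 0],
    [0.011, 0.024, -0.06, 0],
    [0.016, 0.033, -0.083, 0],
  ],
)

```text
time: 9.25
ee_pos: [0.4989, -0.3496, 0.1925]
tcp_rot: [166.5, -13.2, 108.3]
wrist_force: [0.2, -0.1, 0.9]
opening: -0.0
grasp_force: 0.0
```

```bash
python3 - <<'E'
from h import *
o=bot.get_obs(); print({k:np.round(o[k],3).tolist() for k in("time","q","ee_pos","tcp_rot","wrist_force")})
Z=dict(drive_pin=.09,hub_top=.1145,disc_vane=.108,disc_notch=.081)
c,K,Rc,p=cam("wrist"); im=c["color"].copy(); cv2.imwrite("pics/w4.png",im); print(p,Rc[:,2])
for t,z in Z.items():
    for r in bot.mark_of("wrist",t)[:3]: print(t,round(r["confidence"],2),np.round(r["location"],1),np.round(ray(K,Rc,p,r["location"],z),4))
E
```

```text
{'time': 9.25, 'q': [-43.359, 16.801, 17.674, 95.968, 18.053, 29.103], 'ee_pos': [0.499, -0.35, 0.193], 'tcp_rot': [166.549, -13.163, 108.287], 'wrist_force': [0.156, -0.101, 0.88]}
[ 0.45329329 -0.31813499  0.34553289] [-0.23632733  0.00923069  0.97162966]
drive_pin 0.75 [169.6 226. ] [ 0.4465 -0.3675  0.09  ]
hub_top 0.86 [222.4 270.2] [ 0.499  -0.3905  0.1145]
hub_top 0.76 [207.4  28.7] [ 0.4369 -0.2012  0.1145]
disc_vane 0.62 [168.7  11.9] [ 0.4047 -0.1968  0.108 ]
disc_notch 0.82 [249.1  62.4] [ 0.4792 -0.1996  0.081 ]
disc_notch 0.55 [261.7 217.1] [ 0.5307 -0.3409  0.081 ]
```

View pics/w4.png

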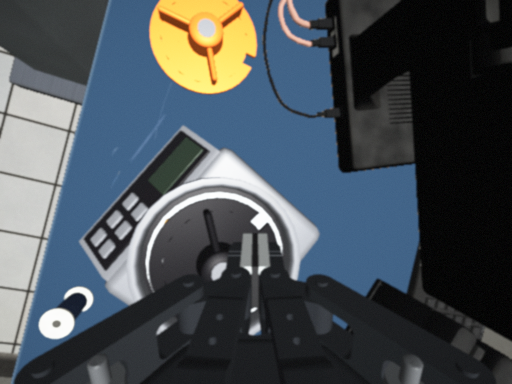

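The disc has turned to about 57° (notch at about (262,218), the 117° vane at (208,212)). The tool's lean was pressing that vane down, so I switch to the vane at −3°, where the finger leans backward.

```bash
python3 - <<'E'
from h import *
plan([([.5327,-.4162,.17],-.64),([.5327,-.4162,.103],0)])
E
```

```text
[-0.0767, 0.0101, 0.0055] -0.64
[-0.0032, -0.0213, 0.0634] 0
end x [-0.807  0.588  0.048] z [ 0.151  0.284 -0.947]
```

Emit:
arm_command(
  series=[
    [-0.019, 0.0025, 0.0014, -0.14],
    [-0.038, 0.005, 0.003, -0.28],
    [-0.057, 0.0075, 0.004, -0.42],
    [-0.0767, 0.0101, 0.0055, -0.56],
    [-0.0767, 0.0101, 0.0055, -0.64],
  ],
)

```text
time: 10.0
ee_pos: [0.5329, -0.4172, 0.1669]
tcp_rot: [161.4, -2.8, 144.2]
wrist_force: [0.1, 0.4, 0.1]
opening: 0.0003
grasp_force: 0.0
```

Emit:
arm_command(
  series=[
    [-0.001, -0.007, 0.021, 0],
    [-0.002, -0.014, 0.042, 0],
    [-0.0032, -0.0213, 0.0634, 0],
    [-0.0032, -0.0213, 0.0634, 0],
    [-0.0032, -0.0213, 0.0634, 0],
  ],
)

```text
time: 10.5
ee_pos: [0.5327, -0.4157, 0.1029]
tcp_rot: [161.4, -2.8, 144.0]
wrist_force: [0.8, -0.2, 0.7]
opening: -0.0001
grasp_force: 0.0
```

```bash
cat >> h.py <<'E'
def st():
    o=bot.get_obs(); print({k:np.round(o[k],3).tolist() for k in("time","q","ee_pos","tcp_rot","wrist_force")})
    d=np.array(o["ee_pos"])[:2]-A; a=np.degrees(np.arctan2(d[1],d[0])); print("r,a",np.hypot(*d),a); return a
E
python3 - <<'E'
from h import *
a=st(); arc(a,a+45,2,z=.103)
E
```

```text
{'time': 10.5, 'q': [-45.406, 27.318, 21.468, 90.027, 17.881, -9.836], 'ee_pos': [0.533, -0.416, 0.103], 'tcp_rot': [161.409, -2.792, 143.962], 'wrist_force': [0.771, -0.165, 0.666]}
r,a 0.04273191023468224 -34.472226314647116
-11.972226314647116 [[-0.0, 0.0032, 0.001, np.float64(-0.079)], [0.0004, 0.0064, 0.0021, np.float64(-0.157)], [0.0012, 0.0095, 0.0032, np.float64(-0.236)], [0.0022, 0.0125, 0.0043, np.float64(-0.314)], [0.0035, 0.0155, 0.0053, np.float64(-0.393)]]
10.527773685352884 [[0.0003, 0.0032, 0.001, np.float64(-0.079)], [0.0008, 0.0064, 0.002, np.float64(-0.157)], [0.0017, 0.0095, 0.003, np.float64(-0.236)], [0.0027, 0.0126, 0.0039, np.float64(-0.314)], [0.004, 0.0156, 0.0048, np.float64(-0.393)]]
```

Emit:
arm_command(
  series=[
    [0, 0.0032, 0.001, -0.079],
    [0.0004, 0.0064, 0.0021, -0.157],
    [0.0012, 0.0095, 0.0032, -0.236],
    [0.0022, 0.0125, 0.0043, -0.314],
    [0.0035, 0.0155, 0.0053, -0.393],
  ],
)

```text
time: 11.0
ee_pos: [0.5408, -0.4015, 0.1056]
tcp_rot: [161.9, 4.7, 165.5]
wrist_force: [1.9, -5.3, 2.9]
opening: 0.0001
grasp_force: 2.6
```

Emit:
arm_command(
  series=[
    [0.0003, 0.0032, 0.001, -0.079],
    [0.0008, 0.0064, 0.002, -0.157],
    [0.0017, 0.0095, 0.003, -0.236],
    [0.0027, 0.0126, 0.0039, -0.314],
    [0.004, 0.0156, 0.0048, -0.393],
  ],
)

```text
time: 11.5
ee_pos: [0.5424, -0.3871, 0.1073]
tcp_rot: [165.3, 11.5, -172.7]
wrist_force: [6.9, -13.2, 5.5]
opening: -0.0
grasp_force: 7.1
```

```bash
python3 - <<'E'
from h import *
a=st(); arc(a,a+45,2,z=.103)
E
```

```text
{'time': 11.5, 'q': [-43.13, 24.296, 17.938, 88.055, 18.046, -52.626], 'ee_pos': [0.542, -0.387, 0.107], 'tcp_rot': [165.304, 11.463, -172.689], 'wrist_force': [6.89, -13.181, 5.461]}
r,a 0.045102642981193646 5.565738843886963
28.06573884388696 [[0.0029, 0.0024, 0.0045, np.float64(-0.079)], [0.0032, 0.0056, 0.0053, np.float64(-0.157)], [0.0038, 0.0089, 0.006, np.float64(-0.236)], [0.0046, 0.0121, 0.0067, np.float64(-0.314)], [0.0056, 0.0153, 0.0073, np.float64(-0.393)]]
50.56573884388696 [[0.0, 0.0033, 0.0005, np.float64(-0.079)], [0.0003, 0.0067, 0.001, np.float64(-0.157)], [0.0008, 0.01, 0.0014, np.float64(-0.236)], [0.0016, 0.0133, 0.0017, np.float64(-0.314)], [0.0026, 0.0165, 0.0019, np.float64(-0.393)]]
```

The fingertip seems to be rubbing on the disc plate, as it is being pushed up. I raise it by about 6 mm and look at the force.

```bash
python3 - <<'E'
from h import *
p=np.array(bot.get_obs()["ee_pos"]); plan([(p+[0,-.003,.008],0)])
E
```

```text
[-0.0012, -0.0009, -0.0084] 0
end x [-0.972 -0.125 -0.199] z [ 0.158  0.276 -0.948]
```

Emit:
arm_command(
  series=[
    [0, 0, -0.004, 0],
    [0, 0, -0.008, 0],
    [0, 0, -0.008, 0],
    [0, 0, -0.008, 0],
    [0, 0, -0.008, 0],
  ],
)

```text
time: 12.0
ee_pos: [0.539, -0.386, 0.1109]
tcp_rot: [164.7, 11.1, -172.9]
wrist_force: [-0.7, -0.3, 0.4]
opening: 0.0001
grasp_force: 0.0
```

```bash
python3 - <<'E'
from h import *
a=st()
c,K,Rc,p=cam("wrist"); im=c["color"].copy(); 
s=bot.camera("side")["color"][150:300,240:400]; s=cv2.resize(s,None,fx=2.56,fy=2.56,interpolation=cv2.INTER_CUBIC)
cv2.imwrite("pics/w5.png",np.hstack([im[:, :390],s]))
for t,z in dict(drive_pin=.09,hub_top=.1145,disc_notch=.081,disc_vane=.108).items():
    for r in bot.mark_of("wrist",t)[:3]: print(t,round(r["confidence"],2),np.round(r["location"],1),np.round(ray(K,Rc,p,r["location"],z),4))
arc(a,a+45,2,z=.113)
E
```

```text
{'time': 12.0, 'q': [-43.274, 24.513, 18.572, 89.167, 18.081, -52.658], 'ee_pos': [0.539, -0.386, 0.111], 'tcp_rot': [164.741, 11.055, -172.914], 'wrist_force': [-0.698, -0.311, 0.36]}
r,a 0.041900608193196257 7.515552795659689
hub_top 0.89 [493.4  92.7] [ 0.4362 -0.2696  0.1145]
hub_top 0.75 [258.3 189.9] [ 0.4997 -0.3915  0.1145]
disc_notch 0.91 [423.7 140.1] [ 0.4724 -0.2637  0.081 ]
disc_notch 0.78 [330.6 186.3] [ 0.5115 -0.3265  0.081 ]
disc_vane 0.77 [164.9 169.1] [ 0.494  -0.4364  0.108 ]
disc_vane 0.72 [258.2 188.7] [ 0.5022 -0.3893  0.108 ]
30.015552795659687 [[-0.0013, 0.0038, -0.0009, np.float64(-0.079)], [-0.0009, 0.0071, -0.0001, np.float64(-0.157)], [-0.0002, 0.0103, 0.0007, np.float64(-0.236)], [0.0007, 0.0135, 0.0013, np.float64(-0.314)], [0.0019, 0.0166, 0.0019, np.float64(-0.393)]]
52.51555279565969 [[0.0001, 0.0033, 0.0005, np.float64(-0.079)], [0.0005, 0.0067, 0.001, np.float64(-0.157)], [0.0012, 0.0099, 0.0014, np.float64(-0.236)], [0.0021, 0.0132, 0.0017, np.float64(-0.314)], [0.0032, 0.0164, 0.0019, np.float64(-0.393)]]
```

View pics/w5.png

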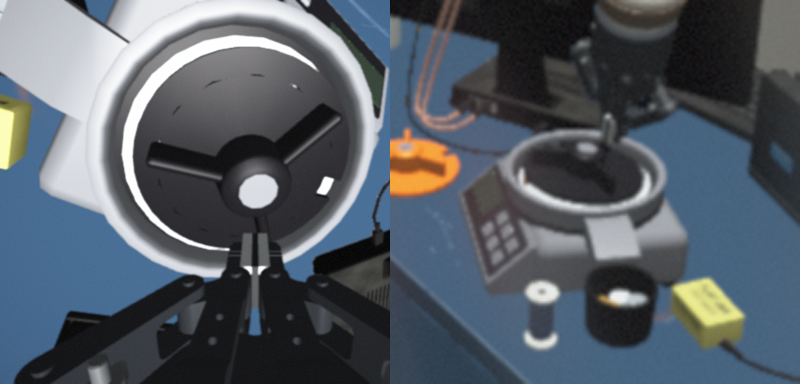

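The notch is now at about 78° ((326,186) in the left half of the picture). The finger overlaps the top of the 18° vane at (258,225), so it was too high and riding on the vane's top edge. I back off, go lower and push again.

```bash
python3 - <<'E'
from h import *
P=lambda a,z:[*(A+.043*np.array([np.cos(np.radians(a)),np.sin(np.radians(a))])),z]
plan([(P(-10,.113),.28),(P(-10,.098),0)])
E
```

```text
[0.0004, -0.0118, -0.0055] 0.28
[0.0017, -0.0045, 0.0142] 0
end x [-0.983  0.146 -0.113] z [ 0.151  0.284 -0.947]
```

Emit:
arm_command(
  series=[
    [0, -0.004, -0.004, 0.07],
    [0.0002, -0.008, -0.0055, 0.14],
    [0.0004, -0.0118, -0.0055, 0.28],
    [0.0004, -0.0118, -0.0055, 0.28],
    [0.0004, -0.0118, -0.0055, 0.28],
  ],
)

```text
time: 12.8
ee_pos: [0.5399, -0.3989, 0.1131]
tcp_rot: [162.4, 6.6, 171.7]
wrist_force: [-0.0, -0.6, 0.3]
opening: 0.0002
grasp_force: 0.0
```

Emit:
arm_command(
  series=[
    [0.0008, -0.002, 0.007, 0],
    [0.0017, -0.0045, 0.0142, 0],
    [0.0017, -0.0045, 0.0142, 0],
    [0.0017, -0.0045, 0.0142, 0],
    [0.0017, -0.0045, 0.0142, 0],
  ],
)

```text
time: 13.3
ee_pos: [0.54, -0.399, 0.0983]
tcp_rot: [162.4, 6.5, 171.6]
wrist_force: [-0.3, 0.2, -0.3]
opening: 0.0001
grasp_force: 0.0
```

```bash
python3 - <<'E'
from h import *
a=st(); arc(a,a+36,2,z=.098)
E
```

```text
{'time': 13.3, 'q': [-44.006, 26.052, 19.258, 88.505, 18.015, -37.418], 'ee_pos': [0.54, -0.399, 0.098], 'tcp_rot': [162.382, 6.532, 171.559], 'wrist_force': [-0.273, 0.158, -0.273]}
r,a 0.04311588680750703 -10.0133267744339
7.986673225566101 [[0.0002, 0.0025, 0.0011, np.float64(-0.063)], [0.0003, 0.0051, 0.0019, np.float64(-0.126)], [0.0007, 0.0076, 0.0027, np.float64(-0.188)], [0.0012, 0.0102, 0.0034, np.float64(-0.251)], [0.0019, 0.0127, 0.0042, np.float64(-0.314)]]
25.9866732255661 [[0.0, 0.0026, 0.0007, np.float64(-0.063)], [0.0002, 0.0052, 0.0013, np.float64(-0.126)], [0.0006, 0.0078, 0.0019, np.float64(-0.188)], [0.0011, 0.0104, 0.0025, np.float64(-0.251)], [0.0018, 0.013, 0.0031, np.float64(-0.314)]]
```

Emit:
arm_command(
  series=[
    [0.0002, 0.0025, 0.001, -0.063],
    [0.0003, 0.005, 0.0019, -0.126],
    [0.0007, 0.0076, 0.0027, -0.188],
    [0.0012, 0.0102, 0.0034, -0.251],
    [0.0019, 0.0127, 0.0042, -0.314],
  ],
)

```text
time: 13.8
ee_pos: [0.5409, -0.3865, 0.0984]
tcp_rot: [165.3, 11.7, -170.8]
wrist_force: [4.4, -6.3, -0.6]
opening: 0.0003
grasp_force: 3.6
```

Emit:
arm_command(
  series=[
    [0, 0.0026, 0.0007, -0.063],
    [0.0002, 0.0052, 0.0013, -0.126],
    [0.0006, 0.0078, 0.0019, -0.188],
    [0.0011, 0.0104, 0.0025, -0.251],
    [0.0018, 0.013, 0.0031, -0.314],
  ],
)

```text
time: 14.3
ee_pos: [0.5382, -0.3743, 0.0997]
tcp_rot: [169.9, 15.8, -152.7]
wrist_force: [9.6, -7.5, 3.7]
opening: -0.0002
grasp_force: 6.2
```

```bash
python3 - <<'E'
from h import *
a=st(); arc(26,66,2,z=.098)
bot.camera("side")
c,K,Rc,p=cam("wrist"); cv2.imwrite("pics/w6.png",c["color"])
for t,z in dict(drive_pin=.09,disc_notch=.083).items():
    for r in bot.mark_of("wrist",t)[:3]: print(t,round(r["confidence"],2),np.round(r["location"],1),np.round(ray(K,Rc,p,r["location"],z),4))
E
```

```text
{'time': 14.3, 'q': [-42.612, 22.786, 15.076, 86.733, 18.179, -72.069], 'ee_pos': [0.538, -0.374, 0.1], 'tcp_rot': [169.857, 15.789, -152.664], 'wrist_force': [9.648, -7.476, 3.665]}
r,a 0.04419017182962927 22.91328701794452
46.0 [[0.0015, 0.0051, 0.0022, np.float64(-0.07)], [0.0017, 0.0081, 0.0027, np.float64(-0.14)], [0.0022, 0.011, 0.0031, np.float64(-0.209)], [0.0028, 0.0139, 0.0034, np.float64(-0.279)], [0.0036, 0.0168, 0.0037, np.float64(-0.349)]]
66.0 [[-0.0, 0.003, 0.0002, np.float64(-0.07)], [0.0002, 0.006, 0.0004, np.float64(-0.14)], [0.0006, 0.009, 0.0004, np.float64(-0.209)], [0.0012, 0.0119, 0.0004, np.float64(-0.279)], [0.0019, 0.0148, 0.0004, np.float64(-0.349)]]
drive_pin 0.61 [362.  107.4] [ 0.445  -0.3641  0.09  ]
disc_notch 0.97 [419.4 203.4] [ 0.474  -0.2749  0.083 ]
disc_notch 0.85 [355.7 186.9] [ 0.4835 -0.3282  0.083 ]
```

The notch is at about 102° and following the finger; force is about 12 N. I go on.

Emit:
arm_command(
  series=[
    [0, 0.003, 0.0005, -0.07],
    [0.0002, 0.006, 0.0009, -0.14],
    [0.0006, 0.009, 0.0012, -0.209],
    [0.0012, 0.012, 0.0014, -0.279],
    [0.0019, 0.0148, 0.0016, -0.349],
  ],
)

```text
time: 15.0
ee_pos: [0.5307, -0.362, 0.1013]
tcp_rot: [176.2, 18.4, -131.8]
wrist_force: [14.3, -7.1, 6.4]
opening: -0.0003
grasp_force: 8.4
```

Emit:
arm_command(
  series=[
    [0, 0.003, 0.0002, -0.07],
    [0.0002, 0.006, 0.0004, -0.14],
    [0.0006, 0.009, 0.0004, -0.209],
    [0.0012, 0.012, 0.0004, -0.279],
    [0.0019, 0.0148, 0.0004, -0.349],
  ],
)

```text
time: 15.5
ee_pos: [0.5202, -0.3535, 0.1029]
tcp_rot: [-176.8, 18.6, -110.6]
wrist_force: [22.1, -2.1, 11.1]
opening: -0.0003
grasp_force: 12.4
```

```bash
python3 - <<'E'
from h import *
a=st(); arc(a,a+30,2,z=.1)
c,K,Rc,p=cam("wrist"); cv2.imwrite("pics/w7.png",c["color"])
for t,z in dict(drive_pin=.09,disc_notch=.085,disc_vane=.11,hub_top=.114).items():
    for r in bot.mark_of("wrist",t)[:3]: print(t,round(r["confidence"],2),np.round(r["location"],1),np.round(ray(K,Rc,p,r["location"],z),4))
E
```

```text
{'time': 15.5, 'q': [-42.441, 18.518, 9.921, 85.469, 18.448, -111.997], 'ee_pos': [0.52, -0.353, 0.103], 'tcp_rot': [-176.826, 18.616, -110.585], 'wrist_force': [22.054, -2.077, 11.08]}
r,a 0.044287931154392356 59.219941741270674
74.21994174127067 [[0.0018, 0.0026, 0.0023, np.float64(-0.052)], [0.0016, 0.0048, 0.0022, np.float64(-0.105)], [0.0015, 0.0071, 0.0022, np.float64(-0.157)], [0.0015, 0.0093, 0.002, np.float64(-0.209)], [0.0016, 0.0116, 0.0019, np.float64(-0.262)]]
89.21994174127067 [[-0.0004, 0.0022, -0.0002, np.float64(-0.052)], [-0.0006, 0.0044, -0.0004, np.float64(-0.105)], [-0.0007, 0.0067, -0.0007, np.float64(-0.157)], [-0.0007, 0.0089, -0.001, np.float64(-0.209)], [-0.0006, 0.0111, -0.0014, np.float64(-0.262)]]
drive_pin 0.89 [380.5 183.9] [ 0.4445 -0.3639  0.09  ]
disc_notch 0.79 [373.5 196.2] [ 0.4481 -0.3527  0.085 ]
disc_notch 0.58 [337.3 282.2] [ 0.4833 -0.2807  0.085 ]
disc_vane 0.85 [167.4 178. ] [ 0.538 -0.415  0.11 ]
disc_vane 0.65 [443.7 286.3] [ 0.4232 -0.2937  0.11  ]
hub_top 0.81 [266.5 206.2] [ 0.4996 -0.3875  0.114 ]
hub_top 0.63 [398.6 298.7] [ 0.4494 -0.2951  0.114 ]
```

The notch is at about 142–150° with the pin at 152–157°, and force is up to 25 N as the lean turns forward. I lift and finish with the vane at about −30°, where the lean is backward.

```bash
python3 - <<'E'
from h import *
P=lambda a,z:[*(A+.043*np.array([np.cos(np.radians(a)),np.sin(np.radians(a))])),z]
p=np.array(bot.get_obs()["ee_pos"]); plan([(p+[.004,0,.04],0),(P(-62,.14),.7),(P(-62,.098),0)])
E
```

```text
[-0.0141, -0.0057, -0.0372] 0
[0.0704, -0.0226, -0.0196] 0.7
[0.0116, -0.007, 0.0397] 0
end x [-0.855 -0.439 -0.276] z [ 0.163  0.279 -0.946]
```

Emit:
arm_command(
  series=[
    [-0.002, -0.003, -0.004, 0],
    [-0.006, -0.005, -0.014, 0],
    [-0.01, -0.0057, -0.026, 0],
    [-0.0141, -0.0057, -0.0372, 0],
    [-0.0141, -0.0057, -0.0372, 0],
  ],
)

```text
time: 16.25
ee_pos: [0.52, -0.3526, 0.1409]
tcp_rot: [-177.6, 18.6, -111.1]
wrist_force: [0.6, 0.1, -0.1]
opening: 0.0001
grasp_force: 0.0
```

Emit:
arm_command(
  series=[
    [0.0176, -0.0056, -0.005, 0.14],
    [0.035, -0.0113, -0.01, 0.28],
    [0.053, -0.017, -0.015, 0.42],
    [0.0704, -0.0226, -0.0196, 0.56],
    [0.0704, -0.0226, -0.0196, 0.7],
  ],
)

```text
time: 16.75
ee_pos: [0.5128, -0.4302, 0.1341]
tcp_rot: [169.3, 15.5, -153.5]
wrist_force: [0.1, -0.5, 0.5]
opening: 0.0001
grasp_force: 0.0
```

```bash
python3 - <<'E'
from h import *
a=st(); P=lambda a,z:[*(A+.043*np.array([np.cos(np.radians(a)),np.sin(np.radians(a))])),z]
plan([(P(-62,.098),0)])
c,K,Rc,p=cam("wrist"); cv2.imwrite("pics/w8.png",c["color"])
for t,z in dict(drive_pin=.09,disc_notch=.085,disc_vane=.11,hub_top=.114).items():
    for r in bot.mark_of("wrist",t)[:3]: print(t,round(r["confidence"],2),np.round(r["location"],1),np.round(ray(K,Rc,p,r["location"],z),4))
E
```

```text
{'time': 16.75, 'q': [-47.41, 26.96, 24.401, 93.871, 17.65, -76.386], 'ee_pos': [0.513, -0.43, 0.134], 'tcp_rot': [169.251, 15.454, -153.486], 'wrist_force': [0.116, -0.478, 0.539]}
r,a 0.04163447984007011 -68.3940879693305
[0.0051, -0.0082, 0.0351] 0
end x [-0.862 -0.43  -0.266] z [ 0.151  0.284 -0.947]
drive_pin 0.59 [369.1 158.4] [ 0.4436 -0.3645  0.09  ]
disc_notch 0.73 [373.6 168.2] [ 0.4489 -0.3508  0.085 ]
disc_notch 0.73 [413.  212.4] [ 0.4664 -0.2833  0.085 ]
disc_vane 0.69 [246.9 252.5] [ 0.5377 -0.4169  0.11  ]
disc_vane 0.66 [505.6 161.3] [ 0.3987 -0.2831  0.11  ]
hub_top 0.94 [472.3 192.9] [ 0.4273 -0.29    0.114 ]
hub_top 0.64 [307.2 225.2] [ 0.4982 -0.392   0.114 ]
hub_top 0.31 [82.8 80.7] [ 0.4689 -0.5353  0.114 ]
```

View pics/w8.png

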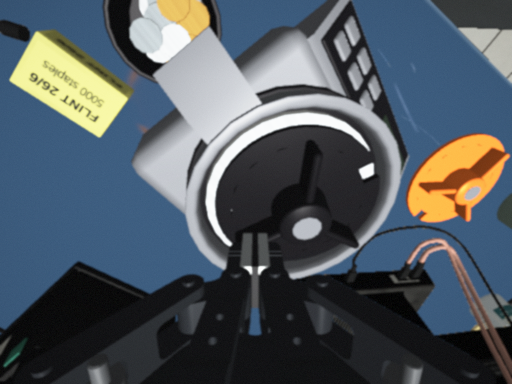

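The notch is at (367,170), with the pin just above it at about (369,158). I go down behind the −32° vane.

Emit:
arm_command(
  series=[
    [0.002, -0.003, 0.012, 0],
    [0.0035, -0.0055, 0.024, 0],
    [0.0051, -0.0082, 0.0351, 0],
    [0.0051, -0.0082, 0.0351, 0],
    [0.0051, -0.0082, 0.0351, 0],
  ],
)

```text
time: 17.5
ee_pos: [0.5184, -0.4272, 0.0987]
tcp_rot: [169.3, 15.5, -153.0]
wrist_force: [-0.1, -0.1, 0.8]
opening: -0.0003
grasp_force: 0.0
```

```bash
python3 - <<'E'
from h import *
a=st(); arc(a,a+30,2,z=.098)
E
```

```text
{'time': 17.5, 'q': [-46.915, 27.23, 20.87, 89.951, 17.719, -76.333], 'ee_pos': [0.518, -0.427, 0.099], 'tcp_rot': [169.336, 15.544, -153.026], 'wrist_force': [-0.142, -0.138, 0.811]}
r,a 0.041389761046177025 -59.71977861355999
-44.71977861355999 [[-0.0021, -0.0016, 0.001, np.float64(-0.052)], [-0.0042, -0.0014, 0.0017, np.float64(-0.105)], [-0.0063, -0.0011, 0.0023, np.float64(-0.157)], [-0.0085, -0.0007, 0.003, np.float64(-0.209)], [-0.0105, -0.0002, 0.0037, np.float64(-0.262)]]
-29.71977861355999 [[-0.0021, 0.0001, 0.0007, np.float64(-0.052)], [-0.0043, 0.0003, 0.0014, np.float64(-0.105)], [-0.0064, 0.0006, 0.0021, np.float64(-0.157)], [-0.0085, 0.0011, 0.0028, np.float64(-0.209)], [-0.0105, 0.0016, 0.0036, np.float64(-0.262)]]
```

Emit:
arm_command(
  series=[
    [-0.0021, -0.0016, 0.001, -0.052],
    [-0.0042, -0.0014, 0.0017, -0.105],
    [-0.0063, -0.0011, 0.0023, -0.157],
    [-0.0085, -0.0007, 0.003, -0.209],
    [-0.0105, -0.0002, 0.0037, -0.262],
  ],
)

```text
time: 18.0
ee_pos: [0.5282, -0.423, 0.0996]
tcp_rot: [174.0, 17.7, -137.4]
wrist_force: [-3.8, -4.6, 3.0]
opening: 0.0001
grasp_force: 3.3
```

Emit:
arm_command(
  series=[
    [-0.002, 0, 0.0007, -0.03],
    [-0.003, 0.0002, 0.001, -0.06],
    [-0.0045, 0.0004, 0.0014, -0.09],
    [-0.0055, 0.0005, 0.0017, -0.12],
    [-0.0065, 0.0006, 0.002, -0.15],
  ],
)

```text
time: 18.5
ee_pos: [0.5329, -0.4173, 0.0991]
tcp_rot: [176.8, 18.5, -128.4]
wrist_force: [-0.2, -4.5, 1.3]
opening: 0.0002
grasp_force: 2.2
```

```bash
cat > det.py <<'E'
from h import *
def det():
    c,K,Rc,p=cam("wrist"); 
    for t,z in dict(drive_pin=.09,disc_notch=.085,disc_vane=.11,hub_top=.114).items():
        for r in bot.mark_of("wrist",t)[:3]:
            X=ray(K,Rc,p,r["location"],z)
            if np.hypot(*(X[:2]-A))<.075: print(t,round(r["confidence"],2),np.round(r["location"],1),np.round(X,4),"az",round(np.degrees(np.arctan2(X[1]-A[1],X[0]-A[0])),1))
    return c["color"]
E
python3 - <<'E'
from det import *
a=st(); det()
E
```

```text
{'time': 18.5, 'q': [-45.48, 27.336, 21.088, 89.467, 17.858, -98.533], 'ee_pos': [0.533, -0.417, 0.099], 'tcp_rot': [176.784, 18.453, -128.368], 'wrist_force': [-0.22, -4.495, 1.323]}
r,a 0.0437965611911714 -36.05063312111032
drive_pin 0.76 [424.2 215.1] [ 0.4438 -0.364   0.09  ] az 152.9
disc_notch 0.61 [421.1 204. ] [ 0.4417 -0.3681  0.085 ] az 157.3
hub_top 0.63 [335.7 261.3] [ 0.4969 -0.3924  0.114 ] az -124.3
```

Emit:
arm_command(
  series=[
    [-0.001, 0, 0.0003, -0.02],
    [-0.002, 0.0001, 0.0006, -0.04],
    [-0.003, 0.0002, 0.001, -0.06],
    [-0.004, 0.0003, 0.0013, -0.08],
    [-0.004, 0.0003, 0.0013, -0.08],
  ],
)

```text
time: 19.25
ee_pos: [0.5342, -0.4162, 0.0992]
tcp_rot: [178.4, 18.4, -123.7]
wrist_force: [-4.1, -15.9, 3.8]
opening: 0.0002
grasp_force: 8.3
```

```bash
python3 - <<'E'
from det import *
a=st(); im=det(); s=bot.camera("side")["color"][150:300,240:400]
cv2.imwrite("pics/w9.png",np.hstack([im[:,112:],cv2.resize(s,None,fx=2.5,fy=2.56,interpolation=cv2.INTER_CUBIC)]))
E
```

```text
{'time': 19.25, 'q': [-45.262, 27.156, 20.902, 89.222, 17.671, -102.692], 'ee_pos': [0.534, -0.416, 0.099], 'tcp_rot': [178.388, 18.406, -123.683], 'wrist_force': [-4.062, -15.937, 3.781]}
r,a 0.04429260995764576 -33.96380157567945
drive_pin 0.85 [424.9 225.6] [ 0.4441 -0.3639  0.09  ] az 152.7
disc_notch 0.97 [421.2 209.5] [ 0.4417 -0.3725  0.085 ] az 161.2
hub_top 0.97 [335.7 265.2] [ 0.4973 -0.3921  0.114 ] az -111.7
```

View pics/w9.png

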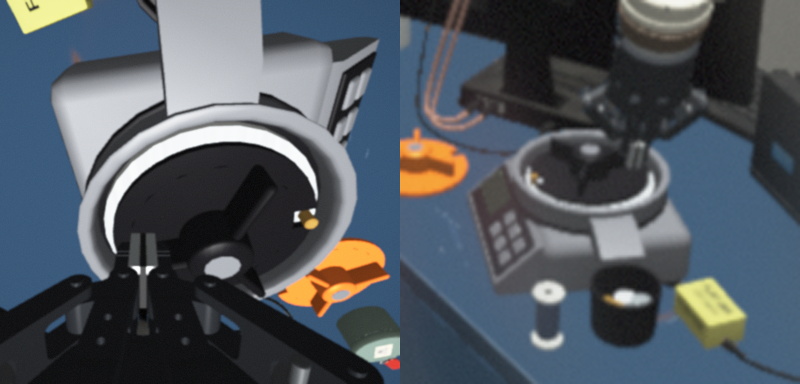

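The brass pin (311,222) now stands in the notch (302,215), and force rose to 16 N as it stopped the disc. I back off, lift and go over the hub.

```bash
python3 - <<'E'
from h import *
p=np.array(bot.get_obs()["ee_pos"]); plan([(p+[-.004,-.007,.001],0),(p+[-.004,-.007,.042],0),([.5022,-.3829,.135],-.09)])
E
```

```text
[0.0073, -0.0005, -0.0035] 0
[-0.013, 0.0011, -0.0389] 0
[-0.0151, 0.0454, 0.0129] -0.09
end x [-0.45  -0.835 -0.317] z [ 0.152  0.278 -0.948]
```

Emit:
arm_command(
  series=[
    [0.006, 0, -0.001, 0],
    [0.011, -0.0005, -0.0035, 0],
    [0.006, 0, -0.017, 0],
    [0.002, 0.0003, -0.03, 0],
    [-0.002, 0.0006, -0.0424, 0],
  ],
)

```text
time: 20.05
ee_pos: [0.5294, -0.4233, 0.1415]
tcp_rot: [178.3, 18.7, -123.6]
wrist_force: [0.6, -0.1, 0.3]
opening: -0.0001
grasp_force: 0.0
```

```bash
python3 - <<'E'
from det import *
a=st(); det(); plan([([.5022,-.3829,.136],-.09),([.5022,-.3829,.118],0)])
E
```

```text
{'time': 20.05, 'q': [-46.04, 27.747, 26.309, 94.489, 17.829, -103.607], 'ee_pos': [0.529, -0.423, 0.141], 'tcp_rot': [178.263, 18.68, -123.649], 'wrist_force': [0.587, -0.093, 0.295]}
r,a 0.045066732605179106 -44.879346796739995
drive_pin 0.79 [391.  193.4] [ 0.4431 -0.3655  0.09  ] az 154.5
disc_notch 0.58 [253.6 231.6] [ 0.5515 -0.387   0.085 ] az 4.8
disc_notch 0.55 [384.9 185.9] [ 0.4442 -0.3703  0.085 ] az 158.3
disc_vane 0.56 [252.4 231.1] [ 0.5393 -0.4084  0.11  ] az -22.1
hub_top 0.71 [319.1 226.1] [ 0.4967 -0.3894  0.114 ] az 110.3
[-0.0166, 0.0446, 0.0107] -0.09
[0.0058, -0.0, 0.017] 0
end x [-0.448 -0.834 -0.321] z [ 0.151  0.284 -0.947]
```

Emit:
arm_command(
  series=[
    [-0.004, 0.011, 0.0027, -0.02],
    [-0.008, 0.022, 0.0054, -0.04],
    [-0.0125, 0.0335, 0.008, -0.06],
    [-0.0166, 0.0446, 0.0107, -0.09],
    [-0.0166, 0.0446, 0.0107, -0.09],
  ],
)

```text
time: 20.8
ee_pos: [0.5014, -0.382, 0.1357]
tcp_rot: [179.9, 18.8, -118.2]
wrist_force: [0.1, -0.1, -0.2]
opening: -0.0002
grasp_force: 0.0
```

Emit:
arm_command(
  series=[
    [0.002, 0, 0.006, 0],
    [0.004, 0, 0.012, 0],
    [0.0058, 0, 0.017, 0],
    [0.0058, 0, 0.017, 0],
    [0.0058, 0, 0.017, 0],
  ],
)

```text
time: 21.3
ee_pos: [0.502, -0.3832, 0.1177]
tcp_rot: [179.9, 18.8, -118.3]
wrist_force: [-0.1, 0.0, -0.5]
opening: 0.0002
grasp_force: 0.0
```

```bash
python3 - <<'E'
from det import *
a=st(); p=np.array(bot.get_obs()["ee_pos"]); plan([(p+[0,0,-.01],0)]); bot.camera("side")
E
```

```text
{'time': 21.3, 'q': [-45.318, 20.578, 14.15, 89.343, 17.889, -107.971], 'ee_pos': [0.502, -0.383, 0.118], 'tcp_rot': [179.917, 18.768, -118.271], 'wrist_force': [-0.12, 0.016, -0.47]}
r,a 0.009501462762085185 61.43909229383486
[0.0032, -0.0, 0.0095] 0
end x [-0.448 -0.834 -0.322] z [ 0.151  0.284 -0.947]
```

Now I press down vertically in 1 mm rows, 5 mm at first.

Emit:
arm_command(
  series=[
    [0.0003, 0, 0.001, 0],
    [0.0006, 0, 0.002, 0],
    [0.001, 0, 0.003, 0],
    [0.0013, 0, 0.004, 0],
    [0.0016, 0, 0.0047, 0],
  ],
)

```text
time: 21.85
ee_pos: [0.5024, -0.3834, 0.1142]
tcp_rot: [-179.9, 18.7, -118.2]
wrist_force: [-0.7, -1.0, 8.5]
opening: -0.0002
grasp_force: 4.1
```

Emit:
arm_command(
  series=[
    [0.0002, 0, 0.0006, 0],
    [0.0004, 0, 0.0012, 0],
    [0.0006, 0, 0.0018, 0],
    [0.0008, 0, 0.0024, 0],
    [0.001, 0, 0.0028, 0],
  ],
)

```text
time: 22.35
ee_pos: [0.5024, -0.384, 0.1122]
tcp_rot: [-179.8, 18.7, -118.2]
wrist_force: [-2.6, -2.3, 11.8]
opening: -0.0002
grasp_force: 6.6
```

Emit:
arm_command(
  series=[
    [0.0002, 0, 0.0006, 0],
    [0.0004, 0, 0.0012, 0],
    [0.0006, 0, 0.0018, 0],
    [0.0008, 0, 0.0024, 0],
    [0.001, 0, 0.0028, 0],
  ],
)

```text
time: 22.85
ee_pos: [0.5025, -0.3842, 0.1119]
tcp_rot: [-179.7, 18.7, -118.2]
wrist_force: [-8.1, -0.4, 29.5]
opening: -0.0003
grasp_force: 14.3
```

At 29.5 N with no further travel, it appears to have bottomed out. I lift off and inspect.

Emit:
arm_command(
  series=[
    [-0.002, 0, -0.006, 0],
    [-0.006, 0, -0.018, 0],
    [-0.012, 0, -0.036, 0],
    [-0.02, 0, -0.06, 0],
    [-0.027, 0, -0.082, 0],
  ],
)

```text
time: 23.35
ee_pos: [0.5017, -0.3837, 0.1947]
tcp_rot: [179.9, 18.8, -118.2]
wrist_force: [-0.4, -0.7, 0.4]
opening: 0.0001
grasp_force: 0.0
```

```bash
python3 - <<'E'
from det import *
a=st()
c,K,Rc,p=cam("wrist"); im=c["color"]
for t,z in dict(drive_pin=.09,disc_notch=.08,disc_vane=.106,hub_top=.11).items():
    for r in bot.mark_of("wrist",t)[:3]:
        X=ray(K,Rc,p,r["location"],z)
        if np.hypot(*(X[:2]-A))<.075: print(t,round(r["confidence"],2),np.round(r["location"],1),np.round(X,4),np.round(np.degrees(np.arctan2(X[1]-A[1],X[0]-A[0])),1))
s=bot.camera("side")["color"][160:260,270:370]
cv2.imwrite("pics/w10.png",np.hstack([im[:,112:],cv2.resize(s,(384,384),interpolation=cv2.INTER_CUBIC)]))
E
```

```text
{'time': 23.35, 'q': [-45.373, 20.958, 23.135, 97.957, 17.883, -108.055], 'ee_pos': [0.502, -0.384, 0.195], 'tcp_rot': [179.936, 18.764, -118.239], 'wrist_force': [-0.415, -0.728, 0.439]}
r,a 0.00887314900055643 61.96326047212716
drive_pin 0.59 [322.4 148.7] [ 0.4444 -0.3643  0.09  ] 152.8
disc_notch 0.94 [322.1 141.8] [ 0.4423 -0.3651  0.08  ] 154.5
disc_vane 0.62 [199.8 167.2] [ 0.5413 -0.406   0.106 ] -18.3
hub_top 0.73 [253.2 161. ] [ 0.4978 -0.3919  0.11  ] -54.8
```

View pics/w10.png

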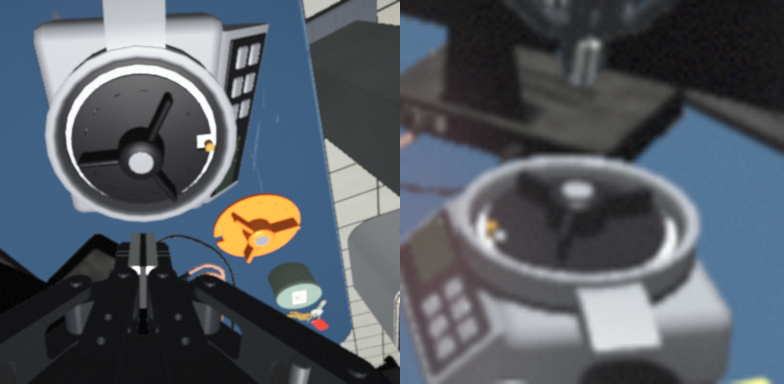

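The disc lies concentric with an even ring, and the pin (209,147) is in the notch (205,141). The hub has given about 3 mm. To confirm that it sits flat, I press once more on the pin side of the hub and watch for any travel.

```bash
python3 - <<'E'
from h import *
plan([([.498,-.378,.125],0),([.498,-.378,.1115],0),([.498,-.378,.109],0)])
E
```

```text
[0.0185, 0.0056, 0.0649] 0
[0.0043, -0.0, 0.0128] 0
[0.0008, -0.0, 0.0024] 0
end x [-0.448 -0.834 -0.322] z [ 0.15   0.285 -0.947]
```

Emit:
arm_command(
  series=[
    [0.005, 0.0015, 0.018, 0],
    [0.01, 0.003, 0.036, 0],
    [0.015, 0.0045, 0.052, 0],
    [0.0185, 0.0056, 0.065, 0],
    [0.0185, 0.0056, 0.065, 0],
  ],
)

```text
time: 24.15
ee_pos: [0.4974, -0.3773, 0.1233]
tcp_rot: [179.7, 18.8, -118.3]
wrist_force: [0.3, 0.2, -0.2]
opening: 0.0
grasp_force: 0.0
```

Emit:
arm_command(
  series=[
    [0.001, 0, 0.0035, 0],
    [0.002, 0, 0.007, 0],
    [0.003, 0, 0.0095, 0],
    [0.0038, 0, 0.0115, 0],
    [0.0043, 0, 0.0128, 0],
  ],
)

```text
time: 24.65
ee_pos: [0.4984, -0.3783, 0.1125]
tcp_rot: [180.0, 18.8, -118.2]
wrist_force: [0.4, -0.2, 2.8]
opening: -0.0
grasp_force: 1.2
```

Emit:
arm_command(
  series=[
    [0.0003, 0, 0.0008, 0],
    [0.0005, 0, 0.0016, 0],
    [0.0008, 0, 0.0024, 0],
    [0.0008, 0, 0.0024, 0],
    [0.0008, 0, 0.0024, 0],
  ],
)

```text
time: 25.15
ee_pos: [0.4985, -0.3784, 0.1122]
tcp_rot: [-179.9, 18.8, -118.2]
wrist_force: [-3.7, 1.4, 12.3]
opening: -0.0001
grasp_force: 6.1
```

Emit:
arm_command(
  series=[
    [0.0002, 0, 0.0006, 0],
    [0.0004, 0, 0.0012, 0],
    [0.0005, 0, 0.0016, 0],
    [0.0005, 0, 0.0016, 0],
    [0.0005, 0, 0.0016, 0],
  ],
)

```text
time: 25.65
ee_pos: [0.4986, -0.3783, 0.112]
tcp_rot: [-179.8, 18.8, -118.2]
wrist_force: [-6.4, 2.0, 20.9]
opening: 0.0002
grasp_force: 10.5
```

Emit:
arm_command(
  series=[
    [-0.002, 0, -0.006, 0],
    [-0.006, 0, -0.018, 0],
    [-0.012, 0, -0.036, 0],
    [-0.02, 0, -0.06, 0],
    [-0.03, 0, -0.09, 0],
  ],
)

```text
time: 26.15
ee_pos: [0.4979, -0.3784, 0.2036]
tcp_rot: [179.9, 18.8, -118.3]
wrist_force: [0.2, -0.3, 0.1]
opening: -0.0001
grasp_force: 0.0
```

```bash
python3 - <<'E'
from det import *
a=st(); c,K,Rc,p=cam("wrist")
for t,z in dict(drive_pin=.09,disc_notch=.08,hub_top=.11).items():
    for r in bot.mark_of("wrist",t)[:3]:
        X=ray(K,Rc,p,r["location"],z)
        if np.hypot(*(X[:2]-A))<.075: print(t,round(r["confidence"],2),np.round(X,4))
E
```

```text
{'time': 26.15, 'q': [-45.279, 20.196, 23.145, 98.765, 17.886, -107.945], 'ee_pos': [0.498, -0.378, 0.204], 'tcp_rot': [179.863, 18.778, -118.272], 'wrist_force': [0.229, -0.274, 0.062]}
r,a 0.013142461292193016 88.32567190851466
drive_pin 0.94 [ 0.4434 -0.3651  0.09  ]
disc_notch 0.63 [ 0.4434 -0.3687  0.08  ]
hub_top 0.65 [ 0.4975 -0.3949  0.11  ]
```

```bash
python3 -c "
from workcell import bot; print(bot.job_done())"
```

```text
the job is handed in; nothing more can be done
None
```

The job is handed in: the disc's notch measures within about 4 mm of the pin, the hub gave nothing more on a second 21 N press, so I take the disc to be flat and home, and the hand is clear at 26 s; I viewed 11 pictures, one over the limit of 10.

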